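Fill the last pocket, then peel off the next tray and present it as the cover

TASK

Seat the loose window shell in the empty middle pocket of the part-filled tray, tab pointing the same way as its two neighbours, and let go of it. Then take the top tray off the stack of empties that cling together: pinch its corner ridge and lift that corner first, while the opposite corner still sits, so that it peels off and the tray under it stays in the stack. Finish holding the peeled tray roughly level, a hand's width above the filled tray and lined up with it ridge over ridge, ready to go on as its cover - do not put it down or let go, and leave the seated shells and the other things on the bench where they are.

Things in the scene. Friction and masses are not known exactly. Their poses are not given: they have to be found in the camera images.
- filled: light-blue formed tray, 158 (x) by 198 (y) mm, fixed on an aluminium plate. Origin: centre of the plate's underside, on the bench. Heights above it: tray floor 8, pocket rib tops 13, flat rim (10 mm wide) 28. Inside 120 by 160 at the floor, 138 by 178 at the rim. Pockets in a row at y = -50, 0 (empty) and +50 mm; all tabs point to +y
- pocket (a point): centre of the empty middle pocket on the tray floor (axes as filled). Its ribs, 3 mm thick and 5 high, leave 34 (x) by 40 (y) mm, 2 mm more than the shell on every side; 40 mm of free floor beyond the ribs on either x side for the fingers
- pocket_notch (a point): middle of the 16 mm wide gap in the +y rib of the empty pocket, on the floor: the shell's tab goes here (21.5 mm from pocket along +y)
- filled_ridge (a point): top centre of the corner ridge of the filled tray, at its (-x, +y) corner: 42 mm above the bench
- shell: loose window shell, right side up on the bench: aluminium block 36 (x) by 30 (y) by 18 (z) mm, green window on top, about 60 g. Origin: centre of its underside. A black tab with a yellow mark, 7 mm long, 12 wide, 5 high, stands out of its +x end at the foot. Grip it across the 30 mm width by the upper 11 mm, so that the fingers clear the pocket ribs
- shell_tab (a point): middle of the tab of the loose shell, at its underside, 21.5 mm from shell along its +x
- shell_a: identical shell seated in the pocket at y = -50 mm of the filled tray, tab (+x of the shell) along the tray's +y; not to be moved
- shell_b: identical shell seated in the pocket at y = +50 mm; not to be moved
- stack: fixed base of the stack of empties: aluminium plate with three nested light-blue trays of the same size. Origin: centre of the plate's underside, on the bench; x, y along the trays' 158 and 198 mm sides
- next_tray: the empty tray that is second from the top, loose but clinging to the stack; origin: centre of its underside, 36 mm above the bench. It must stay
- top_tray: top empty tray, loose, light blue, rigid, 158 (x) by 198 (y) by 22 mm, 60 g. Origin: centre of its underside, 46 mm above the bench while nested; rim 22 mm higher. It clings to the tray below at four spots: lifted by the ridge corner it peels at about 6 to 12 N, turning about the far corner; all spots are free at a tilt of 0.2 rad
- top_ridge (a point): top centre of the top tray's grip ridge, at its (-x, +y) corner, (-68, +88, 36) mm from top_tray. The ridge is a block 22 mm long (towards the far corner, at -45 degrees in the tray's axes), 14 mm wide, 14 mm above the rim: pinch it across the 14 mm with the fingertips just above the rim
- top_far_corner (a point): the top tray's far corner (+x, -y), on the rim, (+68, -90, 22) mm from top_tray: the tray turns about here as the ridge corner is lifted
- screw_box: translucent box of screws, 62 by 105 by 36 mm, origin under its centre; stays where it is
- driver: green-handled screwdriver, 170 mm, lying; stays where it is
- cutters: side cutters with orange handles, 125 mm, lying; stay where they are
- dispenser: pale solvent dispenser bottle, 135 mm tall, 52 mm across; stays where it is
- tape: roll of yellow tape, 72 mm across, 18 mm high; stays where it is
- carton: white carton, 130 by 170 by 50 mm; stays where it is

How it is judged:
On the way, in this order (a step that is already met when the one before it is completed fails the run):
1. the loose shell is seated in the empty pocket with its tab in the notch, released (horizontal distance between shell and pocket below 0.0045 m and horizontal distance between shell_tab and pocket_notch below 0.006 m and z of shell in the frame of pocket below 0.002 m and angle between shell's own z axis and vertical below 0.08 rad and contact force between the fingers and shell below 0.1 N), for 0.2 s.
2. the ridge corner of the top tray is lifted 18 mm or more while its opposite corner still sits within 7 mm (z of top_ridge in the frame of stack above 0.1 m and z of top_far_corner in the frame of stack below 0.075 m).
3. the top tray is clear of the stack, in the fingers (z of top_far_corner in the frame of stack above 0.095 m and height (world z) of top_tray above 0.085 m and contact force between the fingers and top_tray above 0.5 N), for 0.1 s.
At the end, for the whole second after the job is handed in: Shell flat in the middle pocket (within 4.5 mm), tab in the notch. The fingers hold the top tray at rest, level within 0.3 rad, 40 to 180 mm above the filled tray's rim, centre within 40 mm and ridge within 45 mm of it, touching no tray or shell. The next tray is still nested (horizontal distance between shell and pocket below 0.0045 m and horizontal distance between shell_tab and pocket_notch below 0.006 m and z of shell in the frame of pocket below 0.002 m and angle between shell's own z axis and vertical below 0.08 rad and contact force between the fingers and top_tray above 0.5 N and horizontal distance between top_tray and filled below 0.04 m and horizontal distance between top_ridge and filled_ridge below 0.045 m and z of top_tray in the frame of filled between 0.068 and 0.21 m and angle between top_tray's own z axis and vertical below 0.3 rad and linear speed of top_tray below 0.03 m/s and contact force between top_tray and filled below 0.05 N and contact force between top_tray and next_tray below 0.05 N and contact force between top_tray and shell below 0.05 N and distance of next_tray from where it was at the start of the episode below 0.008 m); the arm keeps its last pose, push and grip.
It fails at once if the tray under the top one is pulled or shifted out of its nest (8 mm) (distance of next_tray from where it was at the start of the episode above 0.008 m).
It fails at once if a shell that was already seated is disturbed (8 mm) (distance of any of shell_a, shell_b from where it was at the start of the episode above 0.008 m).
It fails at once if another thing on the bench is shifted by more than 30 mm (distance of any of screw_box, driver, cutters, dispenser, tape, carton from where it was at the start of the episode above 0.03 m).
It also fails if it takes over 59 s, if anything falls off the work surface, if the arm or the gripper's body presses on something with over 40 N, if the wrist force passes 120 N, or if a joint passes its speed limit or range.

ROBOT

A 7-joint arm with a two-finger parallel gripper is mounted at the origin on the work surface. World frame = base frame: x ahead of the robot, y to its left, z up, the work surface at z = 0. Lengths are in m, angles in rad, forces in N, time in s.
With the tool pointing down it reaches from about 0.4 to 0.85 m from the base axis. Payload 6.9 kg.
Tool frame: the origin (TCP) lies midway between the tips of the shut fingers; the grasp point (between the pads) lies 19 mm behind it; z points along the fingers, y is the direction in which the jaws open and shut (so a half turn about z gives the same grasp; the last joint's range is limited). The gripper opens to 85 mm and grips with 20 to 120 N. Pads are 22 mm wide; open, the fingers measure 114 mm over their backs; the gripper's body (76 mm by 85 mm) begins 54 mm behind the grasp point. The pads swing forward as they close: fully open they stand 13 mm farther back than shut.
Start: joints at [-1.222, 0.507, -0.238, 1.5, 0.126, 1.149, -0.155], TCP at [0.15, 0.607, 0.201] pointing down, gripper open.
Joint ranges: [-3.08, 3.08], [-0.24, 2.05], [-1.43, 1.35], [0, 2.5], [-1.52, 4.66], [0.17, 1.96], [-2.89, 2.89]. Speed limits (rad/s): [2.39, 2.39, 3.14, 3.14, 3.14, 3.14, 3.14].

INTERFACE

Orientations are given as [roll, pitch, yaw] about the fixed x, y, z axes, in that order (R = Rz(yaw) Ry(pitch) Rx(roll)).
In Python, from cell import env, read_camera, camera_params, workorder gives the robot as it stands. The module is installed in compiled form; this text tells all that it offers. Calls block until the motion is done:
- env.movep(position, orientation): joint-space move of the TCP to a pose.
- env.move_straight(position, rot=None, speed=0.15): straight line of the TCP; rot=None keeps the orientation; speed is the mean speed in m/s.
- env.move_j(angles): joint-space move.
- env.grip(opening, grasp_force=None): finger opening in m; grasp_force is the grip in N (None keeps the last); returns when the fingers have stopped.
- env.pause(seconds).
- env.ik(position, orientation): joint angles nearest the present ones, or None.
- env.read_state(): the state.
- read_camera(name): name is "scene" or "side" or "wrist"; returns the picture (400x640x3 uint8, red, green, blue); there is no depth.
- camera_params(name): a dict with "camera_matrix" (3x3 intrinsics, pixels), "dist" ([k1, k2, p1, p2, k3] as OpenCV has them; the pictures are not rectified), "camera_from_world" (4x4, takes a point from world to camera coordinates). Camera axes: x right, y down, z forward; pixel columns grow to the right and rows downward; lengths in m; the calibration is good to about 2 mm. A picture is of the moment at which its call begins: read the wrist's pose just before it. camera_params takes no time and is no camera call; for the wrist camera it gives the pose at the moment of the call.
A pose or a line that the arm cannot do raises env.MotionError and nothing moves.
- workorder.job_done(): hands the job in, once; it reports no verdict.
The state is a dict: "time": time; "qpos": joint angles; "qvel": joint speeds; "tau": joint torques, N m; "ee_pos": TCP position; "orientation": TCP orientation; "force": force on the tool from outside, world axes, zero at the start; "moment": the same for the moment, N m; "finger_gap": finger opening in m.
Only numpy, scipy, OpenCV 4.12 (cv2) and the standard library are available. Lean on these libraries where they do the work, as an engineer would, in place of code of your own. Each camera call takes 0.05 s, during which the arm holds its last target. There are 200 camera calls.

## Working session

There is one attempt and no reset: what is moved stays moved. The work goes in short steps, each a Python script; the robot and the scene stay as the last script left them, time stands still between calls to the robot, and variables do not carry over. Pictures are saved under pics/ and viewed, about 8 in all and at most 12, crops included, and the job is handed in when it is done.

```bash
mkdir -p pics; ls
python3 - <<'E'
from cell import env, read_camera, camera_params
import cv2, numpy as np
print({k:np.round(v,3) for k,v in env.read_state().items()})
ims=[]
for n in ["scene","side","wrist"]:
    p=camera_params(n)
    print(n,np.round(p["camera_matrix"],1).tolist(),np.round(p["dist"],3),np.round(p["camera_from_world"],3).tolist())
    im=read_camera(n); cv2.imwrite(f"pics/{n}0.png",im[:,:,::-1])
E
```

```text
pics
{'time': np.float64(0.0), 'qpos': array([-1.222,  0.508, -0.238,  1.501,  0.126,  1.149, -0.155]), 'qvel': array([-0.001,  0.001, -0.   , -0.001,  0.001, -0.002,  0.003]), 'tau': array([ 1.0000e-03, -6.2060e+01, -2.1860e+00, -2.4965e+01,  1.3000e-02,
        1.2000e-02, -0.0000e+00]), 'ee_pos': array([0.15 , 0.606, 0.2  ]), 'orientation': array([-3.14 ,  0.   ,  2.899]), 'force': array([ 0.447, -0.388, -0.335]), 'moment': array([0.015, 0.021, 0.001]), 'finger_gap': np.float64(0.085)}
scene [[390.0, 0.0, 314.5], [0.0, 390.0, 201.0], [0.0, 0.0, 1.0]] [-0.053  0.     0.     0.     0.   ] [[0.749, 0.662, 0.021, -0.416], [0.45, -0.485, -0.75, -0.195], [-0.486, 0.571, -0.662, 1.475], [0.0, 0.0, 0.0, 1.0]]
side [[405.0, 0.0, 319.7], [0.0, 405.0, 198.1], [0.0, 0.0, 1.0]] [0.032 0.    0.    0.    0.   ] [[-0.848, -0.529, -0.021, 0.499], [-0.258, 0.447, -0.857, 0.197], [0.462, -0.722, -0.515, 1.015], [0.0, 0.0, 0.0, 1.0]]
wrist [[337.8, 0.0, 312.8], [0.0, 337.8, 199.2], [0.0, 0.0, 1.0]] [-0.039  0.     0.     0.     0.   ] [[0.241, 0.971, -0.002, -0.624], [0.922, -0.228, 0.312, -0.041], [0.303, -0.077, -0.95, 0.38], [0.0, 0.0, 0.0, 1.0]]
```

View pics/scene0.png

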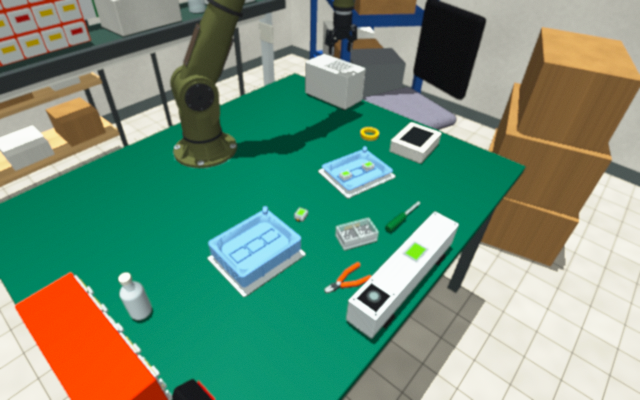

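View pics/side0.png

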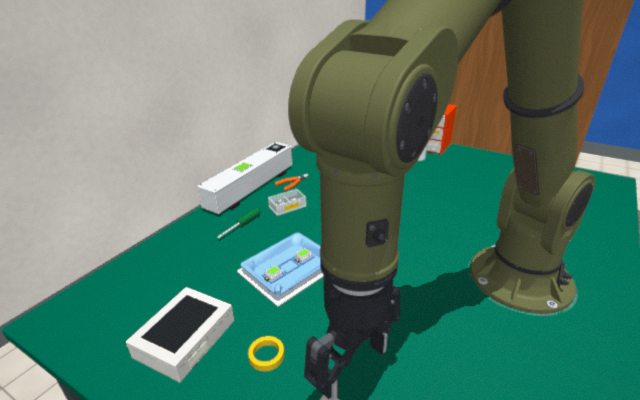

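```bash
cat > h.py <<'E'
from cell import env, read_camera, camera_params, workorder
import cv2, numpy as np
def ray(p,uv):
    n=cv2.undistortPoints(np.array([[uv]],float),np.array(p["camera_matrix"]),np.array(p["dist"]))[0,0]
    T=np.array(p["camera_from_world"]);R=T[:3,:3]
    d=R.T@np.array([n[0],n[1],1.]);return -R.T@T[:3,3],d/np.linalg.norm(d)
def plane(p,uv,z):
    c,d=ray(p,uv);return c+d*(z-c[2])/d[2]
def tri(obs):
    A=np.zeros((3,3));b=np.zeros(3);L=[ray(p,uv) for p,uv in obs]
    for c,d in L:
        M=np.eye(3)-np.outer(d,d);A+=M;b+=M@c
    x=np.linalg.solve(A,b)
    return x,[round(float(np.linalg.norm((np.eye(3)-np.outer(d,d))@(x-c)))*1e3,1) for c,d in L]
def proj(p,X):
    T=np.array(p["camera_from_world"]);r,_=cv2.Rodrigues(T[:3,:3])
    return cv2.projectPoints(np.array(X,float).reshape(-1,3),r,T[:3,3],np.array(p["camera_matrix"]),np.array(p["dist"]))[0][:,0]
def snap(n,f):
    p=camera_params(n);im=read_camera(n)[:,:,::-1].copy();cv2.imwrite(f"pics/{f}.png",im)
    np.savez(f"pics/{f}.npz",**{k:np.array(v) for k,v in p.items()});return p,im
def load(f):
    return dict(np.load(f"pics/{f}.npz")),cv2.imread(f"pics/{f}.png")
def down(yaw): return [np.pi,0,yaw]
E
python3 - <<'E'
from h import *
p=camera_params("scene")
for n,uv,z in [("shell",(301,214),.018),("filled",(357,172),.02),("stack",(255,245),.05),("driver",(403,217),0),("box",(357,233),.03),("tape",(369,133),0),("cutters",(350,278),0),("disp",(135,300),.05),("carton",(415,142),.05),("stackridge",(265,211),.08),("filledridge",(364,152),.04)]:
    print(n,plane(p,uv,z).round(3))
E
```

```text
shell [ 0.524 -0.027  0.018]
filled [0.523 0.259 0.02 ]
stack [ 0.539 -0.225  0.05 ]
driver [0.754 0.194 0.   ]
box [0.705 0.015 0.03 ]
tape [0.386 0.528 0.   ]
cutters [ 0.776 -0.106  0.   ]
disp [ 0.46  -0.537  0.05 ]
carton [0.592 0.525 0.05 ]
stackridge [ 0.485 -0.135  0.08 ]
filledridge [0.484 0.351 0.04 ]
```

Run:
```python
from h import *
for i,(x,y) in enumerate([(.52,.27),(.52,.06),(.5,-.19)]):
    env.movep([x,y,.27],down(2.9)); env.pause(.15); s=env.read_state();print(s["time"],s["ee_pos"].round(3),s["qpos"].round(2))
    snap("wrist",f"w{i}")
snap("side","s1")
a=[cv2.imread(f"pics/w{i}.png") for i in range(3)]
cv2.imwrite("pics/m1.png",cv2.resize(np.vstack([a[0][:, :],a[2]]),(480,600)))
```

```text
2.1333 [0.519 0.271 0.27 ] [-0.42  0.4  -0.16  1.49  0.07  1.26  0.74]
3.1833 [0.52  0.062 0.27 ] [-0.08  0.29 -0.11  1.65  0.03  1.2   1.13]
4.3667 [ 0.501 -0.188  0.27 ] [ 0.32  0.31 -0.01  1.62  0.    1.21  1.64]
```

View pics/w0.png

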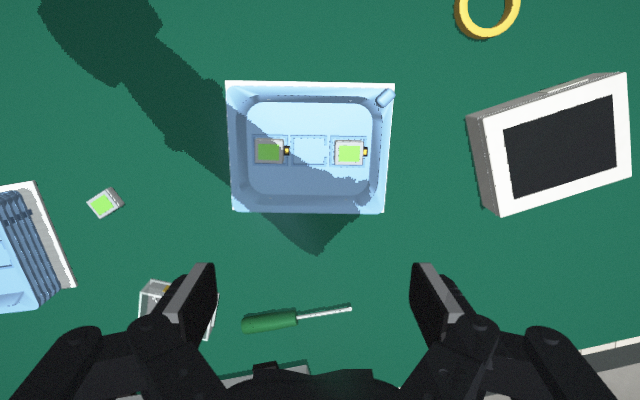

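View pics/w2.png

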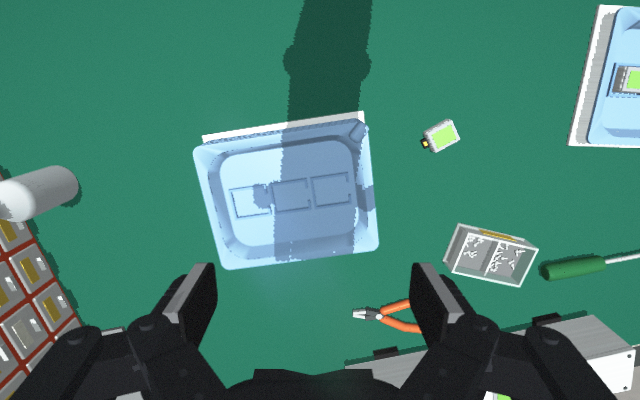

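View pics/w1.png

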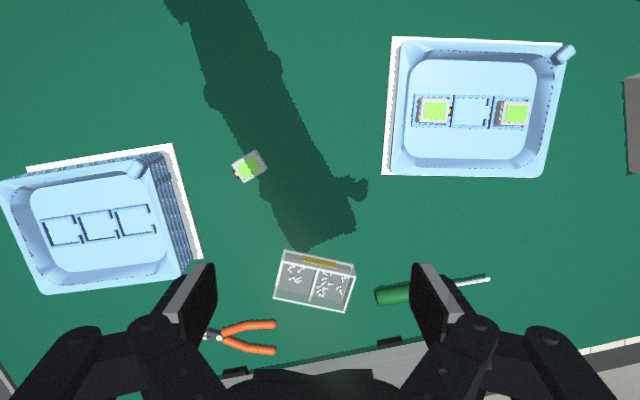

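Run:
```python
from h import *
def blobs(im,lo,hi,amin):
    m=cv2.inRange(cv2.cvtColor(im,cv2.COLOR_BGR2HSV),lo,hi)
    cs,_=cv2.findContours(m,cv2.RETR_EXTERNAL,cv2.CHAIN_APPROX_NONE)
    out=[]
    for c in cs:
        if cv2.contourArea(c)<amin: continue
        mask=np.zeros(m.shape,np.uint8);cv2.drawContours(mask,[c],-1,255,-1);M=cv2.moments(mask,True)
        out.append(((M["m10"]/M["m00"],M["m01"]/M["m00"]),M["m00"],c))
    return out
G={}
for f in ["w0","w1","w2"]:
    p,im=load(f)
    print(f)
    for (uv,a,c) in blobs(im,(35,120,70),(55,255,255),60):
        X=plane(p,uv,.022);b=np.array([plane(p,q[0].astype(float),.018)[:2] for q in c],np.float32)
        r=cv2.minAreaRect(b*1000);print(" green",np.round(uv,1),a,X.round(3),np.round(r[1],1),round(r[2],1))
        G.setdefault(f,[]).append((uv,X))
    for (uv,a,c) in blobs(im,(20,120,90),(32,255,255),4):
        if a<60: print(" yellow",np.round(uv,1),a,plane(p,uv,.005).round(3))
def match(X0,fs):
    obs=[]
    for f in fs:
        for uv,X in G[f]:
            if np.linalg.norm(X[:2]-X0)<.03: obs.append((load(f)[0],uv))
    print(X0,len(obs),[np.round(t,4) for t in tri(obs)])
match(np.array([.524,-.027]),["w0","w1","w2"])
for uv,X in G["w0"]:
    if X[1]>.1: match(X[:2],["w0","w1"])
A=cv2.resize(load("w2")[1][100:280,180:390],None,fx=2.8,fy=2.8,interpolation=cv2.INTER_CUBIC)
B=cv2.resize(load("w1")[1][130:310,0:210],None,fx=2.8,fy=2.8,interpolation=cv2.INTER_CUBIC)
cv2.imwrite("pics/c1.png",cv2.resize(np.hstack([A,B]),(800,343)) if 0 else A)
cv2.imwrite("pics/c2.png",B)
```

```text
w0
 green [101.4 204.4] 218.0 [ 0.516 -0.019  0.022] [18.  24.2] 17.1
 green [268.6 151. ] 249.0 [0.501 0.219 0.022] [23.4 17.9] 72.1
 yellow [166.  288.2] 21.0 [0.666 0.007 0.005]
 yellow [365.  151.5] 18.0 [0.534 0.338 0.005]
 yellow [286.3 150.2] 19.0 [0.508 0.239 0.005]
w1
 green [251.8 165.2] 136.0 [ 0.514 -0.016  0.022] [17.6 13.1] 15.8
w2
 green [634.   79.7] 168.0 [0.501 0.216 0.022] [16.7 18.5] 75.7
 yellow [  9.1 395.7] 20.0 [ 0.795 -0.82   0.005]
 yellow [425.  143.1] 21.0 [ 0.523 -0.043  0.005]
[ 0.524 -0.027] 2 [array([ 0.5139, -0.0143,  0.0284]), array([0.8, 0.8])]Traceback (most recent call last):
  File "<stdin>", line 29, in <module>
  File "<stdin>", line 26, in match
  File "h.py", line 13, in tri
    x=np.linalg.solve(A,b)
    r = gufunc(a, b, signature=signature)
    raise LinAlgError("Singular matrix")
numpy.linalg.LinAlgError: Singular matrix
```

```bash
cat >> h.py <<'E'
def windows(im,amin=60):
    B,Gc,R=[im[:,:,i].astype(int) for i in range(3)]
    m=((Gc-B>60)&(Gc>R+15)&(R-B>15)).astype(np.uint8)*255
    cs,_=cv2.findContours(m,cv2.RETR_EXTERNAL,cv2.CHAIN_APPROX_NONE);out=[]
    for c in cs:
        if cv2.contourArea(c)<amin: continue
        k=np.zeros(m.shape,np.uint8);cv2.drawContours(k,[c],-1,255,-1);M=cv2.moments(k,True)
        out.append((np.array((M["m10"]/M["m00"],M["m01"]/M["m00"])),M["m00"],c))
    return out
def longdir(p,c,z):
    b=np.array([plane(p,q[0].astype(float),z)[:2] for q in c],np.float32)*1000
    q=cv2.boxPoints(cv2.minAreaRect(b));e=[q[1]-q[0],q[2]-q[1]];e=max(e,key=np.linalg.norm)
    return np.arctan2(e[1],e[0]),[round(float(t),1) for t in cv2.minAreaRect(b)[1]]
E
cat > m.py <<'E'
from h import *
G={}
for f in ["w0","w1","w2"]:
    p,im=load(f);G[f]=[(uv,plane(p,uv,.022)) for uv,a,c in windows(im)]
    for uv,a,c in windows(im):
        t,d=longdir(p,c,.02);print(f,uv.round(1),a,plane(p,uv,.022).round(4),round(float(t),3),d)
def match(X0,fs):
    obs=[(load(f)[0],uv) for f in fs for uv,X in G[f] if np.linalg.norm(X[:2]-X0)<.03]
    if len(obs)>1: print(X0,len(obs),[np.round(t,4) for t in tri(obs)])
match(np.array([.516,-.019]),["w0","w1","w2"])
for uv,X in G["w0"]:
    if X[1]>.1: match(X[:2],["w0","w1"])
cv2.imwrite("pics/c1.png",cv2.resize(load("w2")[1][100:280,180:390],None,fx=2.8,fy=2.8,interpolation=cv2.INTER_CUBIC))
cv2.imwrite("pics/c2.png",cv2.resize(load("w1")[1][130:310,0:210],None,fx=2.8,fy=2.8,interpolation=cv2.INTER_CUBIC))
E
python3 m.py
```

```text
w0 [101.4 204.5] 253.0 [ 0.5159 -0.0191  0.022 ] -1.265 [19.4, 25.7]
w0 [349.  153.3] 326.0 [0.5277 0.316  0.022 ] 1.332 [25.6, 19.1]
w0 [268.6 151.4] 298.0 [0.5014 0.2185 0.022 ] 1.3 [24.1, 19.0]
w1 [248.  167.5] 288.0 [ 0.5159 -0.0213  0.022 ] -1.265 [19.1, 25.1]
w1 [515.6 113.2] 339.0 [0.5275 0.3173 0.022 ] 1.343 [26.2, 19.3]
w1 [434.8 110.5] 353.0 [0.5015 0.2197 0.022 ] 1.274 [25.9, 19.7]
w2 [443.6 136.3] 323.0 [ 0.5159 -0.0239  0.022 ] -1.284 [19.9, 25.7]
w2 [633.9  79.7] 195.0 [0.5009 0.2161 0.022 ] -0.208 [17.1, 20.0]
[ 0.516 -0.019] 3 [array([ 0.5167, -0.0224,  0.0176]), array([0.1, 0. , 0.1])]
[0.52774556 0.31595009] 2 [array([0.5271, 0.3158, 0.0246]), array([0.1, 0.1])]
[0.50137516 0.21854693] 2 [array([0.5011, 0.2189, 0.0243]), array([0.1, 0.1])]
```

View pics/c1.png

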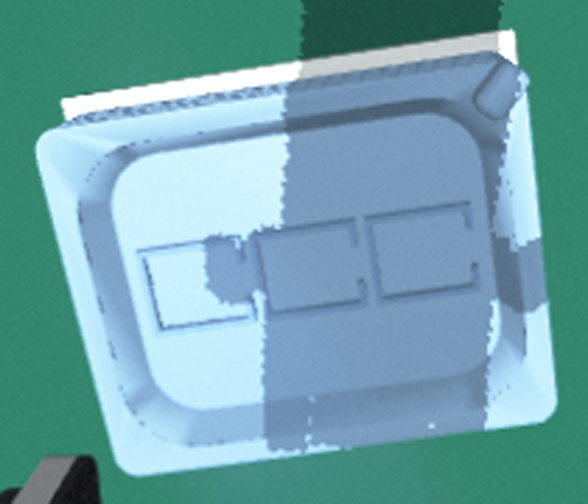

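View pics/c2.png

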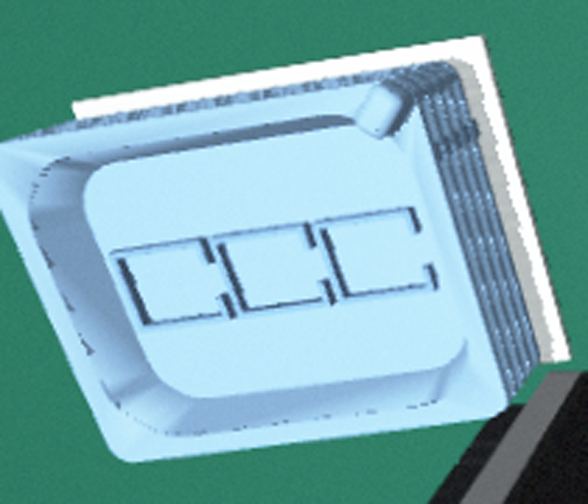

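Run:
```python
from h import *
p1=load("w1")[0];p2=load("w2")[0]
P={}
for n,a,b in [("ridge",(498,88),(381,103)),("pm",(310,268),(273,269)),("p1",(199,284),(176,285)),("p3",(424,251),(380,254))]:
    u2=(180+a[0]/2.8,100+a[1]/2.8);u1=(b[0]/2.8,130+b[1]/2.8)
    x,r=tri([(p1,u1),(p2,u2)]);P[n]=x;print(n,x.round(4),r, plane(p2,u2,.048 if n[0]=="p" else .082).round(4),plane(p1,u1,.048 if n[0]=="p" else .082).round(4))
d=P["p3"]-P["p1"];yaw=np.arctan2(d[1],d[0])-np.pi/2;print("yaw",yaw,np.linalg.norm(d))
c,s=np.cos(yaw),np.sin(yaw);v=np.array([-.068,.088]);print("ridge pred",P["pm"][:2]+[c*v[0]-s*v[1],s*v[0]+c*v[1]])
for q in (-1.271,1.871):
    print(q,[None if j is None else np.round(j,2) for j in (env.ik([.5167,-.0224,.006],down(q)),env.ik([.5141,.2674,.014],down(q+2.58)))])
```

```text
ridge [ 0.4767 -0.1318  0.0734] [0.9, 0.9] [ 0.4763 -0.1327  0.082 ] [ 0.4751 -0.1267  0.082 ]
pm [ 0.5377 -0.2243  0.0505] [0.0, 0.0] [ 0.5384 -0.2246  0.048 ] [ 0.5384 -0.2263  0.048 ]
p1 [ 0.5341 -0.2738  0.0494] [0.5, 0.5] [ 0.534  -0.2741  0.048 ] [ 0.535  -0.2752  0.048 ]
p3 [ 0.543  -0.1745  0.0478] [0.3, 0.3] [ 0.5426 -0.1744  0.048 ] [ 0.5432 -0.1744  0.048 ]
yaw -0.0890968534124621 0.09973630107471541
ridge pred [ 0.47781557 -0.13057954]
-1.271 [array([ 0.52,  0.72, -0.83,  2.01,  0.77,  0.77,  2.66]), array([-0.62,  0.65,  0.16,  1.85, -0.16,  0.66, -0.63])]
1.871 [array([-0.08,  0.59,  0.11,  2.02, -0.13,  0.54,  0.42]), array([-0.24,  0.67, -0.45,  1.84,  0.42,  0.72,  1.95])]
```

Run:
```python
from h import *
ps=1.871
env.grip(.055,25)
env.movep([.5167,-.0224,.10],down(ps))
env.move_straight([.5167,-.0224,.006],speed=.12)
s=env.read_state();print(s["ee_pos"],s["force"])
env.grip(.02,30);s=env.read_state();print("gap",s["finger_gap"],s["force"],s["ee_pos"])
env.move_straight([.5167,-.0224,.12],speed=.15)
env.pause(.1);s=env.read_state();print(s["time"],s["finger_gap"],s["ee_pos"])
p,im=snap("wrist","g1")
for uv,a,c in windows(im):
    z=s["ee_pos"][2]-.006+.018; X=plane(p,uv,z);t,d=longdir(p,c,z)
    R=cv2.Rodrigues(np.array([0,0,-s["orientation"][2]]))[0]
    print(uv.round(1),a,X,"tool xy off",(R@(X-s["ee_pos"])).round(4),"yaw",t,s["orientation"],d)
cv2.imwrite("pics/g1c.png",im)
```

```text
[ 0.51719375 -0.02262222  0.00656701] [ 0.15008846  0.04371781 -0.40981243]
gap 0.01982686787139527 [ 0.78719805 -0.32173529 -0.6997716 ] [ 0.51681098 -0.02236332  0.00620322]
8.4 0.020044952905473947 [ 0.51594439 -0.0223399   0.11893452]
[314. 188.] 666.0 [0.50694131 0.00964419 0.13093452] tool xy off [ 0.0332 -0.0009  0.012 ] yaw -1.2704344 [-3.13958487e+00 -6.07563463e-04  1.87103455e+00] [11.0, 14.5]
```

View pics/g1c.png

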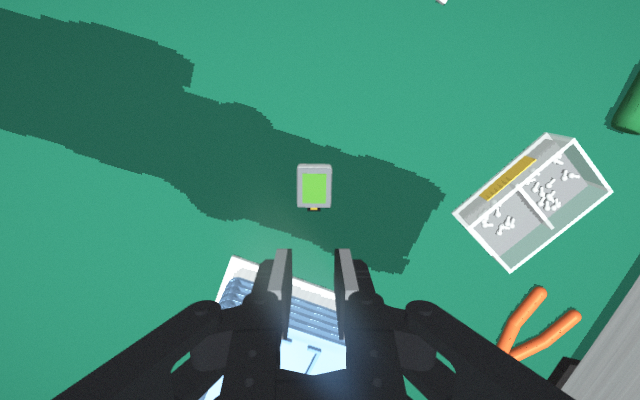

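Run:
```python
from h import *
p,im=load("g1")
for uv,a,c in windows(im): print(plane(p,uv,.018),longdir(p,c,.018))
s=env.read_state();T=s["ee_pos"];ps=s["orientation"][2];y=np.array([np.sin(ps),-np.cos(ps),0])
for dz in (0,.005,.01,.019):
  for w in (-.01,.01): print(dz,w,proj(p,T+w*y+[0,0,dz]).round(0))
print("shell top proj as held",proj(p,T+[0,0,.012]))
```

```text
[ 0.51687198 -0.02182187  0.018     ] (np.float32(-1.270435), [18.8, 24.6])
0 -0.01 [[295. 239.]]
0 0.01 [[330. 239.]]
0.005 -0.01 [[294. 243.]]
0.005 0.01 [[331. 243.]]
0.01 -0.01 [[294. 247.]]
0.01 0.01 [[331. 247.]]
0.019 -0.01 [[293. 255.]]
0.019 0.01 [[332. 255.]]
shell top proj as held [[312.41858919 248.66815303]]
```

Run:
```python
from h import *
xy=[.5168,-.022]
env.grip(.045,30);print(env.read_state()["finger_gap"])
env.move_straight(xy+[.008],speed=.15)
f0=env.read_state()["force"]
for z in np.arange(.004,-.0181,-.003):
    env.move_straight(xy+[float(z)],speed=.05)
    s=env.read_state();df=s["force"]-f0;print(round(float(z),3),s["ee_pos"][2].round(4),df.round(2))
    if df[2]>2.5: break
p,im=snap("wrist","g2")
for uv,a,c in windows(im): print(plane(p,uv,.018),uv)
print(s["time"])
cv2.imwrite("pics/g2c.png",cv2.resize(im[100:340,180:460],None,fx=2,fy=2,interpolation=cv2.INTER_CUBIC))
```

```text
0.04487999394333747
0.004 0.0044 [-0.1   1.09 -0.52]
0.001 0.0009 [-0.71  0.78  0.47]
-0.002 -0.0022 [0.05 1.64 0.  ]
-0.005 -0.0052 [0.41 1.67 0.36]
-0.008 -0.0082 [-0.09  0.53  0.22]
-0.011 -0.0112 [-0.01  1.05 -0.25]
-0.014 -0.0142 [-0.8   0.75  0.89]
-0.017 -0.0172 [ 0.49  0.98 -0.19]
[ 0.51672145 -0.02135722  0.018     ] [312.86120322 270.16721933]
11.7167
```

View pics/g2c.png

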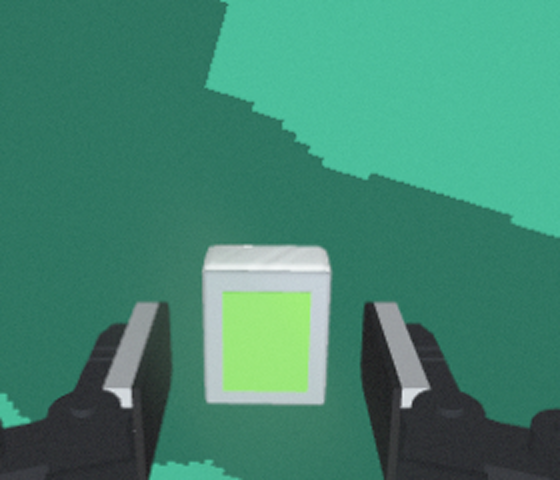

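Run:
```python
from h import *
# camera pose in tool frame from each shot
for f,T,uvs in [("g2",[.5168,-.022,-.0172],[(265,252),(361,252)]),("g1",[.5159,-.0223,.1189],[(290,250),(338,250)])]:
    p=load(f)[0];ps=1.871;x=np.array([np.cos(ps),np.sin(ps),0]);y=np.array([np.sin(ps),-np.cos(ps),0])
    for uv in uvs:
        c,d=ray(p,uv);r=c-np.array(T)
        for X in (.011,0.):
            k=(X-r@x)/(d@x);q=r+k*d;print(f,uv,X,"y",(q@y).round(4),"z rel TCP",q[2].round(4))
```

```text
g2 (265, 252) 0.011 y -0.0212 z rel TCP 0.0373
g2 (265, 252) 0.0 y -0.0246 z rel TCP 0.0158
g2 (361, 252) 0.011 y 0.0216 z rel TCP 0.0373
g2 (361, 252) 0.0 y 0.025 z rel TCP 0.0158
g1 (290, 250) 0.011 y -0.0099 z rel TCP 0.0356
g1 (290, 250) 0.0 y -0.0116 z rel TCP 0.0138
g1 (338, 250) 0.011 y 0.0117 z rel TCP 0.0356
g1 (338, 250) 0.0 y 0.0134 z rel TCP 0.0138
```

Run:
```python
from h import *
xy=[.5168,-.022]
f0=env.read_state()["force"];ok=True
for z in (-.020,-.023,-.026,-.028):
    env.move_straight(xy+[z],speed=.06)
    s=env.read_state();df=s["force"]-f0;print(z,s["ee_pos"][2].round(4),df.round(2))
    if df[2]>4: ok=False;break
if ok:
    env.grip(.02,40);s=env.read_state();print("gap",s["finger_gap"],(s["force"]-f0).round(2),s["ee_pos"])
    if s["finger_gap"]>.025:
        env.move_straight(xy+[.08],speed=.15);env.pause(.1)
        s=env.read_state();print(s["finger_gap"],(s["force"]-f0).round(2))
p,im=snap("wrist","g3")
for uv,a,c in windows(im): print(plane(p,uv,.018),uv,a)
print(s["time"],s["ee_pos"])
```

```text
-0.02 -0.0202 [ 0.9  -1.6   1.02]
-0.023 -0.0232 [ 0.29 -1.79  0.62]
-0.026 -0.0262 [ 1.5  -0.65  0.18]
-0.028 -0.0281 [-0.32 -0.62 -0.28]
gap 0.028869906384263396 [-0.16 -0.58  4.06] [ 0.51684783 -0.02199023 -0.02777901]
0.02909799139828701 [ 0.57 -0.83 -0.1 ]
[ 0.53548572 -0.08489775  0.018     ] [312.68589474 282.16463158] 2375.0
14.0167 [ 0.51602844 -0.02194733  0.07892196]
```

Run:
```python
from h import *
p,im=load("g3")
cv2.imwrite("pics/g3c.png",cv2.resize(im[190:360,210:410],None,fx=3.5,fy=3.5,interpolation=cv2.INTER_CUBIC))
T=np.array([.51603,-.02195,.07892]);ps=1.871;x=np.array([np.cos(ps),np.sin(ps),0])
for uv,a,c in windows(im):
    for h in (.040,.046,.052):
        X=plane(p,uv,T[2]+h);t,d=longdir(p,c,T[2]+h);print(h,((X-T)@x).round(4),d,t)
```

```text
0.04 -0.0028 [20.8, 26.5] -1.2703185
0.046 0.001 [19.8, 25.3] -1.2702934
0.052 0.0047 [18.9, 24.1] -1.2702665
```

View pics/g3c.png

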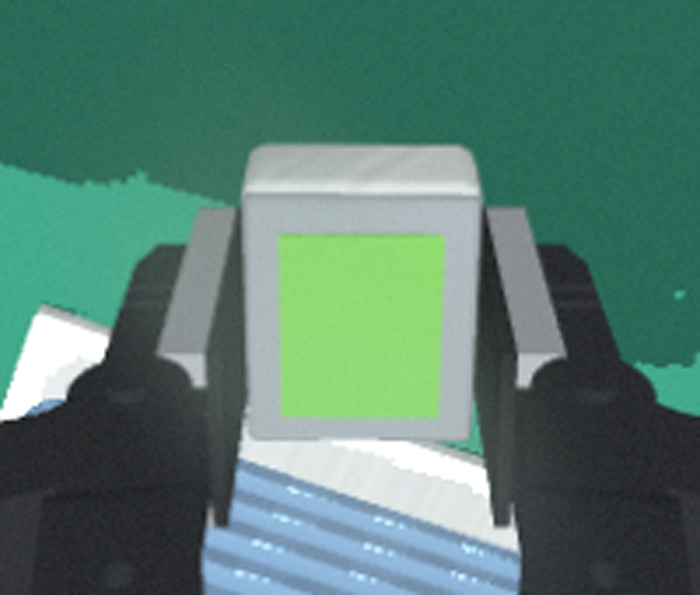

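Run:
```python
from h import *
ps=-1.833;x=np.array([np.cos(ps),np.sin(ps)])
tgt=np.array([.5141,.2674]);xy=tgt-.001*x
env.move_straight([.516,-.022,.12],speed=.2)
env.movep([*xy,.12],down(ps));env.pause(.15)
s=env.read_state();print(s["time"],s["ee_pos"],s["orientation"],s["finger_gap"],s["qpos"].round(2))
p,im=snap("wrist","g4")
for uv,a,c in windows(im):
    z=.026 if a<1500 else s["ee_pos"][2]+.0458
    X=plane(p,uv,z);print(uv.round(1),a,X.round(4),"yaw",longdir(p,c,z),((X-s["ee_pos"])[:2]@x).round(4))
```

```text
16.0083 [0.51458164 0.2673915  0.11974144] [ 3.14156247e+00 -8.17272272e-04 -1.83505427e+00] 0.028740796970161533 [-0.16  0.56 -0.57  1.73  0.36  0.96  2.01]
[310.  298.4] 829.0 [0.5443 0.3668 0.026 ] yaw (np.float32(-0.26454762), [27.9, 40.1]) -0.1037
[313.1 127.8] 836.0 [0.5011 0.2183 0.026 ] yaw (np.float32(1.2958694), [25.5, 19.3]) 0.0509
```

View pics/g4.png

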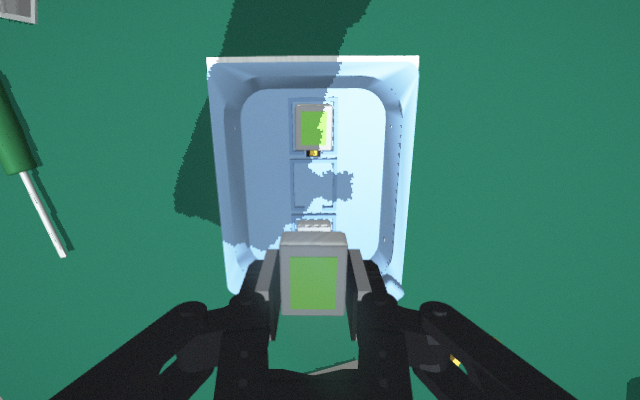

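Run:
```python
from h import *
ps=-1.834;x=np.array([np.cos(ps),np.sin(ps)])
xy=np.array([.5141,.267])-.001*x
env.move_straight([*xy,-.010],rot=down(ps),speed=.12);env.pause(.1)
f0=env.read_state()["force"];print(f0.round(2))
for z in (-.0135,-.016,-.018,-.0195,-.0205):
    env.move_straight([*xy,z],speed=.05)
    s=env.read_state();df=s["force"]-f0;print(z,s["ee_pos"].round(4),df.round(2),round(s["finger_gap"],4))
    if df[2]>6: break
print(s["time"])
```

```text
[-0.06  0.73 -0.47]
-0.0135 [ 0.5143  0.2679 -0.0135] [-0.18 -1.18  0.17] 0.029
-0.016 [ 0.5142  0.2679 -0.0162] [-0.1  -0.32 -1.12] 0.0289
-0.018 [ 0.5146  0.2682 -0.0176] [-0.36 -1.02  4.75] 0.0294
-0.0195 [ 0.5147  0.2682 -0.0178] [-2.93 -3.14 19.73] 0.0289
18.3917
```

Run:
```python
from h import *
ps=-1.834;x=np.array([np.cos(ps),np.sin(ps)])
xy=np.array([.5141,.267])-.001*x
env.move_straight([*xy,-.0172],speed=.05);s=env.read_state();print(s["force"].round(2),s["ee_pos"].round(4))
env.grip(.042,30);print(env.read_state()["force"].round(2))
env.move_straight([*xy,.12],speed=.15)
b=xy-.09*x; env.move_straight([*(xy+.02*x),.15],speed=.2);env.pause(.15)
s=env.read_state();print(s["time"])
for f,dx in (("h1",0),("h2",-.1)):
    if dx: env.move_straight([*(xy+.02*x+dx*x),.2],speed=.25);env.pause(.15)
    p,im=snap("wrist",f)
    for uv,a,c in windows(im,30): print(f,uv.round(1),a,plane(p,uv,.026).round(4),longdir(p,c,.026))
print(env.read_state()["time"])
cv2.imwrite("pics/h.png",cv2.resize(np.hstack([load("h1")[1][60:400,180:460],load("h2")[1][60:400,180:460]]),(800,486)))
```

```text
[ 0.15  0.47 -1.06] [ 0.5144  0.2679 -0.0173]
[ 0.3   0.09 -0.46]
20.475
h1 [313.8 249.3] 361.0 [0.5257 0.3149 0.026 ] (np.float32(1.316301), [24.7, 17.6])
h1 [312.3 201.8] 551.0 [0.5144 0.2676 0.026 ] (np.float32(1.2975748), [25.5, 19.3])
h1 [312.5 147. ] 638.0 [0.501  0.2186 0.026 ] (np.float32(1.3073778), [24.7, 18.7])
h2 [313.2 141. ] 474.0 [0.5271 0.3153 0.026 ] (np.float32(1.3149009), [25.5, 19.6])
h2 [313.2  90.8] 525.0 [0.5143 0.268  0.026 ] (np.float32(1.3055255), [24.4, 18.7])
h2 [313.  34.] 609.0 [0.5011 0.2185 0.026 ] (np.float32(1.3059651), [24.2, 18.9])
21.325
```

View pics/h.png

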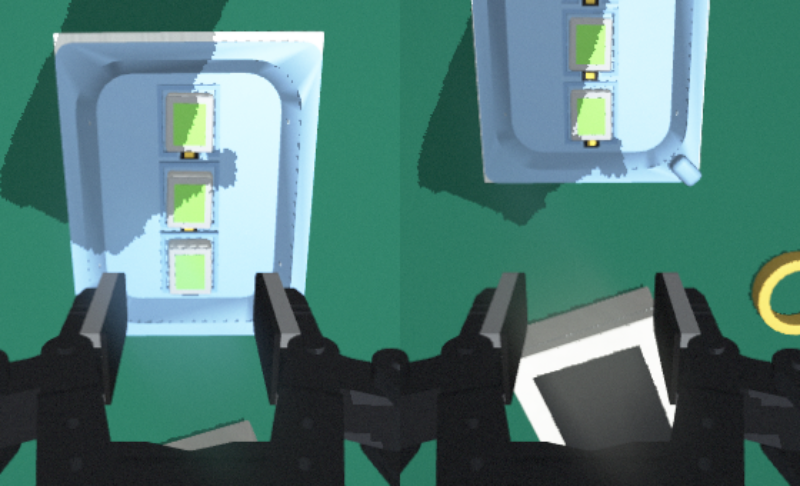

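```bash
cat > peel.py <<'E'
from h import *
from scipy.spatial.transform import Rotation as Ro
yaw=-.089;ps=-np.pi/4+yaw+np.pi
C=np.array([.5378,-.2245]);Rz=Ro.from_euler('z',yaw).as_matrix()
P=np.array([*C,.046])+Rz@np.array([.068,-.090,.022])
ridge=np.array([.4773,-.131])
E
python3 - <<'E'
from peel import *
env.movep([*ridge,.14],down(ps))
env.grip(.03,80)
env.move_straight([*ridge,.055],speed=.15);env.pause(.1)
f0=env.read_state()["force"]
for z in (.050,.046,.043,.040):
    env.move_straight([*ridge,z],speed=.06);s=env.read_state();df=s["force"]-f0;print(z,s["ee_pos"].round(4),df.round(2))
    if df[2]>3: break
if df[2]<=3:
    env.grip(.005,80);s=env.read_state();print("gap",s["finger_gap"],(s["force"]-f0).round(2),s["moment"].round(2),s["time"],s["qpos"].round(2))
p,im=snap("wrist","k1")
E
```

```text
0.05 [ 0.4773 -0.131   0.0501] [-0.35  0.28  0.04]
0.046 [ 0.4771 -0.131   0.0458] [ 0.31 -0.13 -0.03]
0.043 [ 0.4771 -0.1309  0.0428] [-0.39  0.29  0.57]
0.04 [ 0.4772 -0.131   0.0398] [-1.04  0.    0.3 ]
gap 0.011700921096896586 [-1.41  0.16  4.38] [ 0.01  0.19 -0.02] 25.4667 [ 0.24  0.51 -0.03  2.04  0.03  0.59  0.89]
```

Run:
```python
from peel import *
s=env.read_state();T0=s["ee_pos"].copy();T0=np.array([*ridge,.040]);R0=Ro.from_euler('xyz',down(ps))
d=np.array([*(ridge-P[:2]),0]);d/=np.linalg.norm(d);ax=np.cross(d,[0,0,1])  # rotates d towards +z
f0=s["force"]
for th in (.03,.06,.09,.12,.16,.20,.24):
    Q=Ro.from_rotvec(ax*th);T=P+Q.apply(T0-P);r=(Q*R0).as_euler('xyz')
    env.move_straight(T,rot=r,speed=.05)
    s=env.read_state();print(th,(s["ee_pos"]-T).round(4),(s["force"]-f0).round(1),round(s["finger_gap"],4),round(s["time"],2))
    if s["finger_gap"]<.009: print("slip");break
p,im=snap("wrist","k2");snap("scene","k2s")
```

```text
0.03 [ 0.0002 -0.0002 -0.0002] [ 0.8 -1.6 -1. ] 0.011 25.8
0.06 [-0.0005  0.0001 -0.0004] [ 0.  -0.1 -6.3] 0.0113 26.08
0.09 [ 0.0007 -0.0006 -0.0001] [ 1.6 -1.5 -5.1] 0.0113 26.37
0.12 [ 0.0004 -0.0003 -0.0002] [ 2.  -1.3 -4.3] 0.0116 26.65
0.16 [ 0.0001 -0.     -0.0003] [ 1.3 -2.2 -4.7] 0.0114 26.98
0.2 [ 0.      0.     -0.0003] [ 1.9 -1.2 -4.3] 0.0116 27.32
0.24 [ 0.     -0.     -0.0004] [ 2.4 -1.3 -4.6] 0.0115 27.65
```

Run:
```python
from peel import *
a,b=[cv2.cvtColor(load(f)[1],cv2.COLOR_BGR2GRAY) for f in("k1","k2")];p=load("k1")[0]
pts=[Rz@np.array(q)+[*C,.046] for q in [(x,y,.002) for y in(-.05,0,.05) for x in (-.017,.017)]]+[P,ridge.tolist()+[.082]]
uv=proj(p,pts).astype(np.float32);print(uv.round(0).tolist())
q,st,e=cv2.calcOpticalFlowPyrLK(a,b,uv[:,None],None,winSize=(31,31),maxLevel=3);print((q[:,0]-uv).round(1).tolist(),st.ravel(),e.ravel().round(1))
print(env.read_state()["force"].round(2),env.read_state()["moment"].round(3))
```

```text
[[222.0, 424.0], [260.0, 449.0], [272.0, 385.0], [310.0, 412.0], [329.0, 340.0], [366.0, 371.0], [272.0, 536.0], [312.0, 279.0]]
[[0.699999988079071, -0.6000000238418579], [-0.10000000149011612, -0.20000000298023224], [-0.10000000149011612, -0.4000000059604645], [-111.80000305175781, 34.599998474121094], [-0.20000000298023224, 0.5], [-1.2999999523162842, 0.8999999761581421], [0.0, 0.0], [-0.10000000149011612, 48.70000076293945]] [0 0 1 0 1 1 0 1] [ 0.   0.   3.   0.   5.5  3.9  0.  14.9]
[ 0.11 -0.74 -0.32] [-0.313 -0.172 -0.028]
```

Run:
```python
from peel import *
p,im2=load("k2s");im0=cv2.imread("pics/scene0.png")
d=np.array([*(ridge-P[:2]),0]);d/=np.linalg.norm(d);ax=np.cross(d,[0,0,1]);Q=Ro.from_rotvec(ax*.24)
for n,q in [("-x-y",(-.076,-.096,.022)),("+x+y",(.076,.096,.022)),("+x-y",(.076,-.096,.022)),("pm",(0,0,.002)),("p1",(0,-.05,.002)),("p-17-67",(-.017,-.07,.002))]:
    X=Rz@np.array(q)+[*C,.046];X1=P+Q.apply(X-P);u0,u1=proj(p,[X,X1])
    def patch(im,u): return cv2.getRectSubPix(im,(21,21),tuple(map(float,u)))
    g0,g2=[cv2.cvtColor(i,cv2.COLOR_BGR2GRAY) for i in(im0,im2)]
    t=patch(g0,u0);S=cv2.getRectSubPix(g2,(71,71),tuple(map(float,u0)))
    m=cv2.matchTemplate(S,t,cv2.TM_CCOEFF_NORMED);_,v,_,l=cv2.minMaxLoc(m)
    print(n,u0.round(0),"pred",(u1-u0).round(1),"found",l[0]-25,l[1]-25,round(v,2),"at0",m[25,25].round(2))
b=lambda im:cv2.inRange(cv2.cvtColor(im,cv2.COLOR_BGR2HSV),(95,50,60),(115,255,255))[190:300,190:320]
for i in(im0,im2):
    ys,xs=np.nonzero(b(i));print("blue",len(xs),xs.min()+190,xs.max()+190,ys.min()+190,ys.max()+190)
```

```text
-x-y [208. 242.] pred [-1.5 -4.5] found -2 -5 0.99 at0 0.65
+x+y [300. 238.] pred [-0.3 -7.7] found 0 -8 0.97 at0 0.52
+x-y [242. 277.] pred [0.1 0.5] found 0 0 0.98 at0 0.98
pm [255. 245.] pred [-0.7 -7.4] found 13 -18 0.77 at0 -0.09
p1 [240. 255.] pred [-0.4 -5.3] found 16 -18 0.72 at0 0.18
p-17-67 [230. 255.] pred [-0.5 -5. ] found -2 -4 0.84 at0 0.68
blue 4278 208 300 206 287
blue 4845 207 300 194 287
```

Run:
```python
from peel import *
T0=np.array([*ridge,.040]);R0=Ro.from_euler('xyz',down(ps))
d=np.array([*(ridge-P[:2]),0]);d/=np.linalg.norm(d);Q=Ro.from_rotvec(np.cross(d,[0,0,1])*.24)
T=P+Q.apply(T0-P);r=(Q*R0).as_euler('xyz')
def st(n):
    s=env.read_state();print(n,s["ee_pos"].round(4),s["orientation"].round(3),s["force"].round(2),s["moment"].round(2),round(s["finger_gap"],4),round(s["time"],2))
env.move_straight(T+[0,0,.03],rot=r,speed=.06);st("lift1")
env.move_straight(T+[0,0,.08],rot=r,speed=.12);st("lift2")
env.move_straight([*ridge,.17],rot=down(ps),speed=.08);env.pause(.2);st("level")
snap("scene","L0")
fy=-.262;off=Ro.from_euler('z',fy-yaw).apply(np.array([*(ridge-C),0]))
F=np.array([.5141,.267,0])+off+[0,0,.145];print("F",F)
env.move_straight(F,rot=down(ps+fy-yaw),speed=.2);env.pause(.4);st("final")
snap("scene","L1");snap("side","L1s");snap("wrist","L1w")
```

```text
lift1 [ 0.4771 -0.1308  0.1242] [ 3.11  -0.238  2.271] [ 0.12  0.57 -1.74] [-0.16 -0.12 -0.  ] 0.0115 28.4
lift2 [ 0.4769 -0.1308  0.1736] [ 3.11  -0.238  2.271] [-0.76  0.55 -0.79] [-0.19 -0.12 -0.  ] 0.0115 28.97
level [ 0.4774 -0.132   0.1695] [-3.141e+00 -1.000e-03  2.265e+00] [-0.77 -0.06  0.03] [ 0.08  0.03 -0.  ] 0.0116 29.56
F [0.47059803 0.36951867 0.145     ]
final [0.4706 0.3694 0.145 ] [3.142 0.    2.094] [ 0.03 -0.52 -0.32] [ 0.07 -0.01 -0.05] 0.0115 32.67
```

Run:
```python
from peel import *
im0=cv2.cvtColor(cv2.imread("pics/scene0.png"),cv2.COLOR_BGR2GRAY)
p,L=load("L1");L1=cv2.cvtColor(L,cv2.COLOR_BGR2GRAY)
fz=Ro.from_euler('z',-.262).as_matrix();FC=np.array([.5141,.267,0])
def mt(t_im,u0,img,u1,r=25):
    t=cv2.getRectSubPix(t_im,(19,19),tuple(map(float,u0)));S=cv2.getRectSubPix(img,(19+2*r,19+2*r),tuple(map(float,u1)))
    m=cv2.matchTemplate(S,t,cv2.TM_CCOEFF_NORMED);_,v,_,l=cv2.minMaxLoc(m);return l[0]-r,l[1]-r,round(v,2)
for q in [(-.076,-.096,.022),(.076,.096,.022),(.076,-.096,.022)]:
    X=Rz@np.array(q)+[*C,.046]
    u0,un=proj(p,[X,X-[0,0,.01]]);uh=proj(p,[fz@np.array(q)+FC+[0,0,.151]])[0]
    print(q,"stack next: at",un.round(0),"shift from u0 pred",(un-u0).round(1),"err",mt(im0,u0,L1,un,8),"| held at",uh.round(0),"err",mt(im0,u0,L1,uh,20))
# side view: corners of blue in held region; and blue silhouette overlap with prediction
for f in ("L1","L1s"):
    p,L=load(f);m=cv2.inRange(cv2.cvtColor(L,cv2.COLOR_BGR2HSV),(92,40,60),(118,255,255))
    rim=[(x,y,.022) for x,y in((-.079,-.099),(.079,-.099),(.079,.099),(-.079,.099))]
    u=proj(p,[fz@np.array(q)+FC+[0,0,.151] for q in rim]);k=np.zeros(m.shape,np.uint8);cv2.fillPoly(k,[u.astype(np.int32)],255)
    print(f,u.round(0).tolist(),"blue fraction inside",(m[k>0]>0).mean().round(2))
    cs,_=cv2.findContours(m,cv2.RETR_EXTERNAL,cv2.CHAIN_APPROX_SIMPLE)
    for c in cs:
        if cv2.contourArea(c)>400: print("  blob",cv2.contourArea(c),cv2.boundingRect(c),cv2.approxPolyDP(cv2.convexHull(c),6,True)[:,0].tolist())
```

```text
(-0.076, -0.096, 0.022) stack next: at [209. 245.] shift from u0 pred [0.6 2.5] err (0, 0, 0.99) | held at [323. 130.] err (3, 2, 0.88)
(0.076, 0.096, 0.022) stack next: at [300. 240.] shift from u0 pred [0.  2.5] err (0, -1, 0.99) | held at [398. 135.] err (-20, -12, 0.59)
(0.076, -0.096, 0.022) stack next: at [242. 279.] shift from u0 pred [0.4 2.5] err (0, -1, 0.96) | held at [351. 152.] err (1, 2, 0.67)
L1 [[322.0, 130.0], [351.0, 153.0], [400.0, 135.0], [369.0, 114.0]] blue fraction inside 0.97
  blob 4024.0 (209, 208, 92, 80) [[266, 208], [300, 238], [300, 249], [242, 287], [209, 243]]
  blob 3226.0 (322, 112, 77, 79) [[371, 112], [398, 133], [391, 172], [347, 190], [322, 168], [324, 129]]
  blob 932.5 (327, 0, 41, 62) [[327, 0], [350, 0], [367, 17], [350, 61], [340, 58]]
L1s [[338.0, 210.0], [296.0, 187.0], [232.0, 216.0], [272.0, 245.0]] blue fraction inside 0.61
  blob 4848.5 (234, 188, 102, 108) [[297, 188], [335, 209], [335, 259], [275, 295], [241, 267], [234, 215]]
  blob 1822.0 (332, 157, 67, 42) [[398, 167], [371, 198], [332, 185], [332, 175], [360, 157]]
  blob 4463.5 (584, 0, 56, 150) [[639, 0], [639, 149], [585, 141]]
  blob 5703.0 (361, 0, 71, 106) [[431, 0], [420, 97], [362, 105], [364, 18], [387, 0]]
```

Run:
```python
from h import *
s=env.read_state();print(s["time"],s["finger_gap"],np.abs(s["qvel"]).max());workorder.job_done()
```

```text
32.8167 0.011543362424433722 0.001577763691622816
the job is handed in; nothing more can be done
```

I seated and released the loose shell in the middle pocket and peeled the top tray off ridge corner first. I handed the job in at 32.8 s of robot time. The arm is holding the tray level, its underside about 150 mm above the bench, lined up over the filled tray. The hand-in reported no verdict.

**Last checks**
- **Shell:** its window was about 1 mm from the midpoint of its two neighbours. Its direction was within 0.01 rad of theirs, with the tab towards +y. The neighbours' windows had not moved. This check was before the peel; the held tray now covers the pocket.
- **Peel:** at 0.24 rad tilt, the scene camera showed the tray's corners within 1 px of the predicted positions, with the far corner still seated.
- **Next tray:** its rim corners were within 1 px of where they should be after the peel.
- **Held tray:** its outline was within about 2 px (about 5 mm) of the target in both the scene and side cameras. The gripper held a steady 11.5 mm gap, about 2.5 mm under the ridge's nominal 14 mm.

**What failed or disagreed**
- **First grasp:** it closed above the shell and missed. The fingertips turned out to sit about 31–36 mm behind the reported TCP, where the text has them at most 13 mm back. I allowed for this from then on.
- **Seating contact:** contact came about 2 mm higher than planned, reaching about 20 N. I took it for the fingers touching the ribs. I backed off before releasing, and the shell then looked flat at the neighbours' height.
- **Held-tray corner match:** one template match at the (+x, +y) corner, next to the filled tray, was ambiguous, with a score of 0.59. The tray's outline agreed there.

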